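Sweep the clay offcuts off the modelling board

ROBOT

A 6-joint arm with a two-finger parallel gripper is mounted at the origin on the work surface. World frame = base frame: x ahead of the robot, y to its left, z up, the work surface at z = 0. Lengths are in mm, angles in rad, forces in N, time in s.
With the tool pointing down it reaches from about 275 to 1000 mm from the base axis. Payload 8.4 kg.
Tool frame: the origin (TCP) lies midway between the tips of the shut fingers; the grasp point (between the pads) lies 19 mm behind it; z points along the fingers, y is the line along which they close (so a half turn about z gives the same grasp; the last joint's range is limited). The gripper opens to 85 mm and grips with 20 to 120 N. Pads are 22 mm wide; open, the fingers measure 114 mm over their backs; the gripper's body (76 mm by 85 mm) begins 54 mm behind the grasp point. The pads swing forward as they close: fully open they stand 13 mm farther back than shut.
Start: joints at [-1.121, 0.353, 1.633, -0, 1.155, -0.002], TCP at [272.865, -562.292, 231.281] pointing down, gripper open.
Joint ranges: [-2.63, 2.63], [-0.92, 2.1], [0.06, 2.66], [-1.3, 4.44], [0, 2.69], [-3.02, 3.02]. Speed limits (rad/s): [2.22, 2.22, 2.79, 3.14, 3.14, 3.14].

INTERFACE

Orientations are given as [roll, pitch, yaw] about the fixed x, y, z axes, in that order (R = Rz(yaw) Ry(pitch) Rx(roll)).
In Python, from rig import telemetry, optics, r gives the robot as it stands.
- The arm moves only by the tool play_rows, never from a script. Its arguments are lists of equal length, an entry for each row: "dp": the shift along the tool's x, y, z in units of 40 mm (1.0 is 40 mm), a list of three; "rot": the turn, a rotation vector about the tool's x, y, z in units of 6 degrees (1.0 is 6 degrees), a list of three. In form: {"dp": [[tx, ty, tz], ...], "rot": [[ax, ay, az], ...]}. A call has 1 to 5 rows; each row is the pose to reach, as a shift and turn from the pose commanded when the call began, along the tool's axes at that moment; what a row does not reach only later rows make up. A row lasts 1/12 s, in which the tool goes at most 41.7 mm and 7.16 degrees, less where a joint would pass 70% of its speed; a pose out of reach is approached as far as the arm can. A call with a gripper value outside its range is refused whole. "fingers" is the opening, from 0 (shut) to 1 (fully open), set as the call begins (left out, the last holds). The fingers move at their own pace and stop on an object; "grip_force" is the grip in N (left out, the last holds). Time passes only in rows, so rows that repeat a pose let the fingers close. It gives the time, the measured TCP pose, the force, the opening and the grip force at its end, in the units of the state.
- telemetry.sense(): the state, without advancing time (a new reading comes with each control period).
- optics.grab_frame(name): name is "scene" or "top" or "wrist"; returns a dict with "color" (400x640x3 uint8, red, green, blue), "mtx" (3x3 intrinsics, pixels), "D" ([k1, k2, p1, p2, k3] as OpenCV has them; the pictures are not rectified), "R" (3x3) and "t" (3): a world point X has camera coordinates R X + t; the wrist camera has in their place "mount" (4x4, takes a point from camera to tool coordinates, whose origin is the TCP and whose axes are the flange's). Camera axes: x right, y down, z forward; pixel columns grow to the right and rows downward; lengths in mm; the calibration is good to about 2 mm. A picture is of the moment at which its call begins: read the wrist's pose just before it. There is no depth.
- r.sign_off(): hands the job in; it is judged then, once.
The state is a dict: "clock": time; "qpos": joint angles; "qvel": joint speeds; "joint_efforts": joint torques, N m; "eef_pos": TCP position; "tcp_rot": TCP orientation; "contact_force": force on the tool from outside, world axes, zero at the start; "wrist_torque": the same for the moment, N m; "opening": opening from 0.0 (shut) to 1.0 (fully open); "grasp_force": force on a finger pad.
Only numpy, scipy, OpenCV 4.12 (cv2) and the standard library are available. Lean on these libraries where they do the work, as an engineer would, in place of code of your own. Each camera call takes 0.05 s, during which the arm holds its last target. There are 200 camera calls.

TASK

Clear the modelling board: with the fingertips, sweep the three low grey clay offcuts over the edge of the board into the empty scrap tray beside it, not into the tray with the tools. Push them along the board, never pick them up, and leave the little clay bird and the clay car on the board, and everything else on the table, standing where they are.

Things in the scene. Friction and masses are not known exactly. Their poses are not given: they have to be found in the camera images.
- board: Fixed plywood modelling board on battens, 340 mm (its x) by 240 mm (its y), its flat top 36 mm above the table, no rim. Origin on the table under its centre; x points away from the robot, turned by up to about 0.2 rad. The two long edges, at y = -120 and y = +120 mm in its frame, are where the trays stand.
- scrap_tray: Fixed empty open steel tray, 310 mm (x) by 110 mm (y) by 32 mm high, walls and floor 4 mm. It stands 2 mm off one of the board's two long edges (which one varies), parallel to the board, its rim 4 mm below the board's top, so that things pushed over that edge fall in. Origin on the table under its centre, 177 mm from the board's centre along the board's y.
- tool_tray: Fixed steel tray of the same size at the board's other long edge, with four wooden modelling tools and brushes lying in it below its rim. Leave alone. Origin on the table under its centre.
- offcut_bar: Offcut, a bar 46 x 24 mm (x, y), 18 mm high. Bone-dry grey clay, hard and rigid, about 30 g, slides freely on the board. Lies loose on the board at any yaw. Origin at its middle, 9 mm above the board.
- offcut_stub: Offcut, a round stub, 34 mm across the foot, 28 mm across the top, 20 mm high. Bone-dry grey clay, hard and rigid, about 30 g, slides freely on the board. Lies loose on the board at any yaw. Origin at its middle, 10 mm above the board.
- offcut_lump: Offcut, a knobbly eight-cornered lump about 30 to 42 mm across, 20 mm high. Bone-dry grey clay, hard and rigid, about 30 g, slides freely on the board. Lies loose on the board at any yaw. Origin at its middle, 10 mm above the board.
- bird: Finished clay bird, an upright figure 30 mm thick at the body, 55 mm tall, 50 g, loose on the board. The three offcuts and the bird stand in four rows 60 mm apart along the board's x (at about -115, -55, 5 and 65 mm), one in each row, in any order, each within 55 mm of the board's middle in y. Origin at the centre of its foot. Leave alone.
- model_car: Finished clay model car, about 50 mm (x) by 100 mm (y), 37 mm high, 160 g, loose on the board along its far edge, about 138 mm beyond the board's middle. Origin at the centre of its underside. Leave alone.
- bucket: Zinc bucket, 120 mm across, 110 mm high, on the table to the left of the trays. Origin at the centre of its foot. Leave alone.
- bottle: Clear water bottle, 66 mm across, 190 mm high, on the table to the right of the trays. Origin at the centre of its foot. Leave alone.

How it is judged:
By the outcome, as a careful person would: the job done as asked, in the order asked, and still so for the second after the job is handed in, with the robot touching nothing.
It also fails if it takes over 54 s, if anything falls off the work surface, if the arm or the gripper's body presses on something with over 40 N, if the wrist force passes 120 N, or if a joint passes its speed limit or range.

## Working session

There is one attempt and no reset: what is moved stays moved. The work goes in short steps, Python scripts to look and compute and a tool call to move; the robot and the scene stay as the last step left them, time stands still between calls to the robot, and variables do not carry over. Pictures are saved under pics/ and viewed, at most 10 in all, crops included, and the job is handed in when it is done.

Besides the shell and the picture viewer there is one more tool, called as name(argument=value, ...) on one line, values as JSON. play_rows: Moves the arm, as the interface text tells. Its arguments: {"type":"object","properties":{"dp":{"type":"array"},"rot":{"type":"array"},"fingers":{"type":"number"},"grip_force":{"type":"number"}},"required":["dp","rot"]}

```bash
mkdir -p pics
cat > h.py <<'E'
import numpy as np,cv2
from rig import telemetry,optics,r
def grab(n,f):
    d=optics.grab_frame(n); cv2.imwrite(f,d['color'][:,:,::-1]); np.savez(''+n+'.npz',**{k:np.array(v) for k,v in d.items()}); return d
def px2w(n,uv,z):
    d=np.load(''+n+'.npz'); p=cv2.undistortPoints(np.array(uv,float).reshape(-1,1,2),d['mtx'],d['D'])[:,0]
    R,t=d['R'],d['t'].reshape(3); c=-R.T@t
    ray=np.c_[p,np.ones(len(p))]@R
    z=np.broadcast_to(z,len(p)); return c+ray*((z-c[2])/ray[:,2])[:,None]
def w2px(n,X):
    d=np.load(''+n+'.npz'); return cv2.projectPoints(np.array(X,float).reshape(-1,1,3),cv2.Rodrigues(d['R'])[0],d['t'].reshape(3),d['mtx'],d['D'])[0][:,0]
E
python3 - <<'E'
from h import *
d=grab('top','pics/top0.png'); grab('scene','pics/sc0.png')
s=telemetry.sense(); print(s)
E
```

```text
{'clock': 0.1, 'qpos': array([-1.12139496e+00,  3.53548785e-01,  1.63408954e+00,  1.25651130e-05,
        1.15523593e+00, -2.40952742e-03]), 'qvel': array([-4.96956178e-04, -3.06306193e-03, -3.02220051e-03, -1.49569283e-03,
        2.44712160e-04,  3.22969576e-05]), 'joint_efforts': array([ 9.56224867e-04, -6.06359625e+01, -3.42816567e+01,  5.87864929e-05,
        3.87545937e-03,  8.33078093e-05]), 'eef_pos': array([ 272.67241004, -561.87673145,  230.64282995]), 'tcp_rot': array([-3.14031108e+00, -1.45772218e-05,  4.51805807e-01]), 'contact_force': array([ 0.05179425,  0.1291239 , -0.31848114]), 'wrist_torque': array([ 0.01801856,  0.04502587, -0.01127231]), 'grasp_force': 0.0, 'opening': 1.0008248008245981}
```

View pics/top0.png

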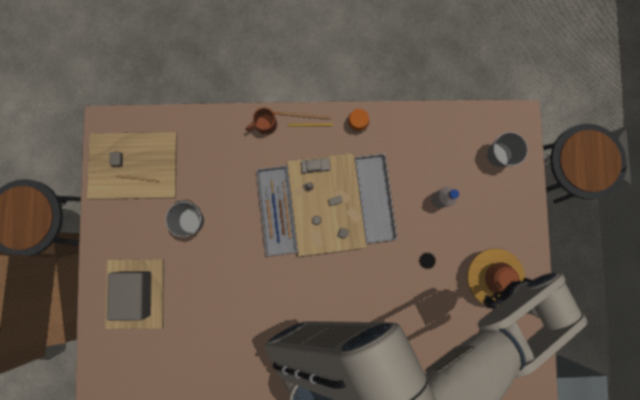

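View pics/sc0.png

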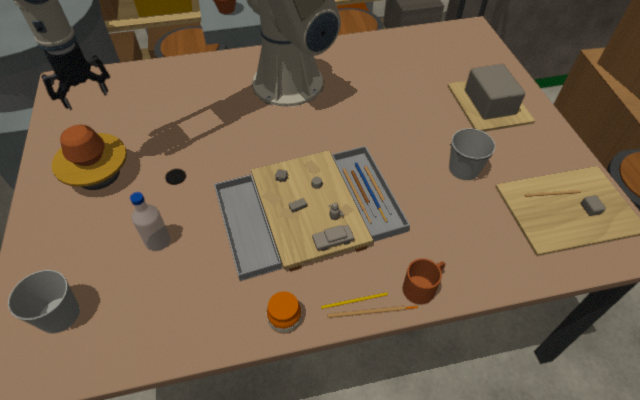

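The top view shows the board around (327,204), the scrap tray on its right (about (376,200), the -y side), and the tool tray on its left. The bird is near (309,187) and the car is at (316,165). Next I'll enlarge this.

Run:
```python
import cv2
a=cv2.imread('pics/top0.png')[145:265,250:400]; cv2.imwrite('pics/top0c.png',cv2.resize(a,None,fx=5,fy=5,interpolation=cv2.INTER_CUBIC))
a=cv2.imread('pics/sc0.png')[145:275,210:410]; cv2.imwrite('pics/sc0c.png',cv2.resize(a,None,fx=4,fy=4,interpolation=cv2.INTER_CUBIC))
```

```text
(no output)
```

View pics/top0c.png

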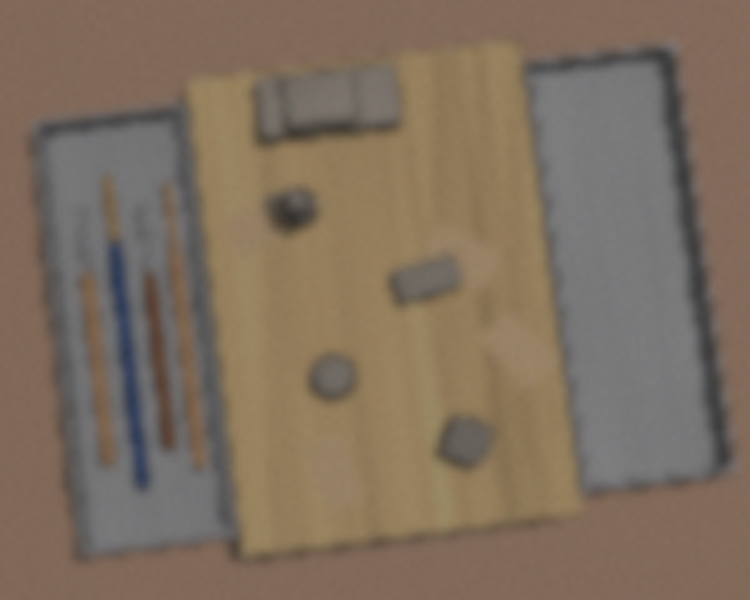

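View pics/sc0c.png

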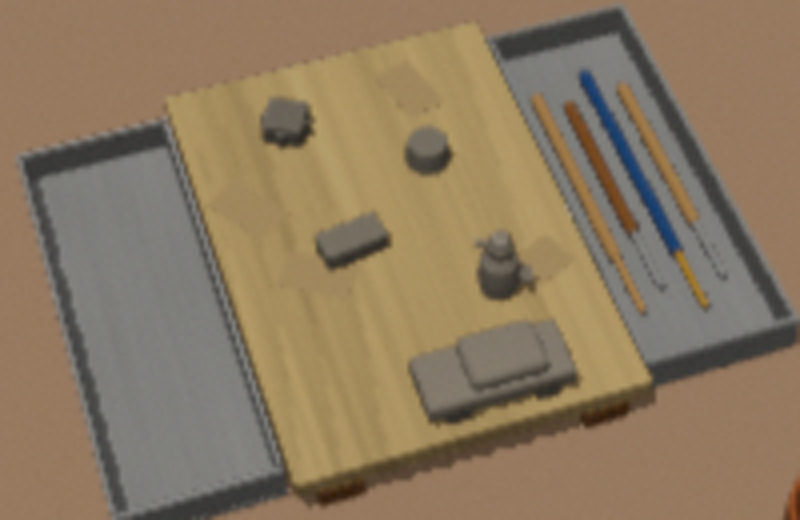

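In the top crop, the board corners are at (188,80), (520,42), (582,512) and (242,556). The bird is at (292,210), the bar at (425,280), the stub at (333,377) and the lump at (465,441). The scene crop agrees: the scrap tray is empty and on the -y side.

```bash
cat >> h.py <<'E'
def fr(n,x0,y0,k,pts,z): return px2w(n,[(x0+(a+.5)/k-.5,y0+(b+.5)/k-.5) for a,b in pts],z)
E
python3 - <<'E'
from h import *
np.set_printoptions(precision=1,suppress=True)
C=fr('top',250,145,5,[(188,80),(520,42),(582,512),(242,556)],36); print(C)
S=fr('scene',210,145,4,[(652,385),(293,485),(167,97),(475,25)],36);print(S)  # FL, FR, NR, NL
for Q in (C,S): print([np.linalg.norm(Q[i]-Q[(i+1)%4]) for i in range(4)])
for n,Q in(('top',C),('scene',S)):
    c=Q.mean(0); ax=(Q[0]+Q[1]-Q[2]-Q[3])[:2]; ay=(Q[0]+Q[3]-Q[1]-Q[2])[:2]
    print(n,c,np.arctan2(ax[1],ax[0]),np.arctan2(-ay[0],ay[1]))
c=(C.mean(0)+S.mean(0))[:2]/2
ax=(C[0]+C[1]-C[2]-C[3])[:2]; th=np.arctan2(ax[1],ax[0])
R=np.array([[np.cos(th),-np.sin(th)],[np.sin(th),np.cos(th)]])
for n,P in(('top',fr('top',250,145,5,[(425,280),(333,377),(465,441),(292,210),(327,103)],[52,54,54,70,68])),('scene',fr('scene',210,145,4,[(353,240),(428,150),(286,122),(500,282),(495,365)],[45,46,46,44,54]))):
    print(n,P[:,:2].tolist(),'\n',(P[:,:2]-c)@R)
np.savez('board.npz',c=c,th=th)
E
```

```text
[[ 722.    93.5   36. ]
 [ 745.8 -143.6   36. ]
 [ 411.5 -178.9   36. ]
 [ 385.1   59.1   36. ]]
[[ 724.    94.6   36. ]
 [ 745.9 -142.8   36. ]
 [ 408.7 -176.4   36. ]
 [ 387.3   57.5   36. ]]
[np.float64(238.31445730505908), np.float64(336.16343660104474), np.float64(239.48223976739993), np.float64(338.6900025158929)]
[np.float64(238.4612280126519), np.float64(338.9153943706179), np.float64(234.86332399634543), np.float64(338.75588653165994)]
top [566.1 -42.5  36. ] 0.10331126771918976 0.10513624353939226
scene [566.5 -41.8  36. ] 0.10462503511027664 0.09172503467659511
top [[574.7279431650791, -71.7196533009073], [507.9121482630504, -6.360120170858616], [461.99131750570854, -97.11959807448652], [623.239981236978, 20.13677788542407], [698.2740142240558, -5.286584839490875]] 
 [[   5.4  -30.3]
 [ -54.4   41.6]
 [-109.4  -43.9]
 [  63.1   56.1]
 [ 135.1   23. ]]
scene [[573.3053789562042, -71.18570850844392], [507.4661763741209, -4.873406163756982], [459.98248134225355, -97.43113167276093], [628.5410527741958, 17.404017723724763], [698.5570179054309, -3.273139806782325]] 
 [[   4.   -29.6]
 [ -54.7   43.1]
 [-111.4  -44.1]
 [  68.1   52.8]
 [ 135.6   25. ]]
```

Both views agree within a few mm. In the board frame (centre (566.3,-42.2), yaw 0.103):

| Object | x (mm) | y (mm) |
|---|---|---|
| bar | 5 | -30 |
| stub | -54 | 42 |
| lump | -110 | -44 |
| bird | 65 | 54 |

I'll use nearly shut fingers spread along the board's x and push toward -y, approaching from high up.

play_rows(dp=[[0.5,-0.45,-0.5],[1.2,-1.1,-0.7],[2.0,-1.85,-0.7],[2.7,-2.5,-0.7],[3.4,-3.15,-0.7]], rot=[[0,0,0],[0,0,0],[0,0,0],[0,0,0],[0,0,0]], fingers=0.12)

```text
clock: 0.52
eef_pos: [340.3, -387.6, 259.1]
tcp_rot: [-3.141, -0.0, 0.451]
contact_force: [0.9, -0.4, 0.3]
opening: 0.299
grasp_force: 0.0
```

play_rows(dp=[[0.75,-0.7,0],[1.5,-1.4,0],[2.25,-2.1,0],[3.0,-2.8,0],[3.8,-3.5,0]], rot=[[0,0,0],[0,0,0],[0,0,0],[0,0,0],[0,0,0]])

```text
clock: 0.93
eef_pos: [415.4, -196.1, 259.2]
tcp_rot: [-3.141, 0.0, 0.451]
contact_force: [1.2, 0.2, -0.4]
opening: 0.118
grasp_force: 0.0
```

play_rows(dp=[[0.75,-0.7,0],[1.5,-1.4,0],[2.25,-2.1,0],[3.0,-2.8,0],[3.8,-3.5,0]], rot=[[0,0,-1.1],[0,0,-2.2],[0,0,-3.3],[0,0,-4.4],[0,0,-5.5]])

```text
clock: 1.35
eef_pos: [490.8, -4.4, 259.3]
tcp_rot: [-3.142, 0.0, 1.034]
contact_force: [1.5, -0.3, -0.5]
opening: 0.124
grasp_force: 0.0
```

play_rows(dp=[[0,0,0],[0,0,0],[0,0,0],[0,0,0],[0,0,0]], rot=[[0,0,-1.1],[0,0,-2.2],[0,0,-3.3],[0,0,-4.4],[0,0,-5.5]])

```text
clock: 1.77
eef_pos: [490.5, -6.2, 259.0]
tcp_rot: [-3.141, -0.0, 1.61]
contact_force: [-0.3, -0.1, -0.2]
opening: 0.119
grasp_force: 0.0
```

```bash
cat > go.py <<'E'
from h import *
from scipy.spatial.transform import Rotation as Ro
import sys
np.set_printoptions(precision=2,suppress=True)
bx,by,z=map(float,sys.argv[1:4]); b=np.load('board.npz'); th=float(b['th']); R=np.array([[np.cos(th),-np.sin(th)],[np.sin(th),np.cos(th)]])
s=telemetry.sense(); T=Ro.from_euler('xyz',s['tcp_rot']).as_matrix(); p=s['eef_pos']
w=np.r_[b['c']+R@[bx,by],z]; G=Ro.from_euler('xyz',[np.pi,0,th+np.pi/2]).as_matrix()
print('t',s['clock'],'board',(p[:2]-b['c'])@R,'z',p[2],'open',s['opening'],'F',s['contact_force'])
print('dp',T.T@(w-p)/40,'rot',np.degrees(Ro.from_matrix(T.T@G).as_rotvec())/6)
E
python3 go.py -54.5 80 110
```

```text
t 1.7667 board [-71.63  43.5 ] z 258.9555339989906 open 0.11860780596394155 F [-0.26 -0.14 -0.24]
dp [0.94 0.37 3.72] rot [-0.01 -0.   -0.61]
```

play_rows(dp=[[0.5,0.2,0.8],[0.94,0.37,1.6],[0.94,0.37,2.5],[0.94,0.37,3.3],[0.94,0.37,3.7]], rot=[[0,0,-0.6],[0,0,-0.6],[0,0,-0.6],[0,0,-0.6],[0,0,-0.6]])

```text
clock: 2.18
eef_pos: [502.0, 31.8, 107.6]
tcp_rot: [-3.137, -0.0, 1.667]
contact_force: [-0.9, -0.5, -0.3]
opening: 0.12
grasp_force: 0.0
```

```bash
python3 go.py -54.5 80 43
python3 - <<'E'
from h import *
d=grab('wrist','pics/w1.png')
E
```

```text
t 2.1833 board [-56.35  80.17] z 107.6001453186988 open 0.11958197198752195 F [-0.95 -0.47 -0.35]
dp [-0.    0.05  1.61] rot [-0.05 -0.   -0.06]
```

View pics/w1.png

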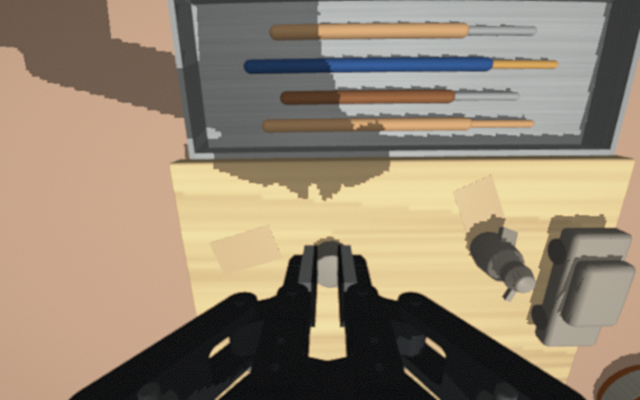

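The wrist view has the tool tray at the top (+y), and the stub is centred between the fingertips at about (328,256). I'll check its position by projecting it.

Run:
```python
from h import *
from scipy.spatial.transform import Rotation as Ro
np.set_printoptions(precision=1,suppress=True)
d=np.load('wrist.npz'); s=telemetry.sense()
# wrist pose matrix camera->world
T=np.eye(4);T[:3,:3]=Ro.from_euler('xyz',s['tcp_rot']).as_matrix();T[:3,3]=s['eef_pos']
M=T@d['mount']; b=np.load('board.npz');th=float(b['th']);R=np.array([[np.cos(th),-np.sin(th)],[np.sin(th),np.cos(th)]])
uv=np.array([(328,239),(171,163),(619,158),(485,243)],float)
p=cv2.undistortPoints(uv.reshape(-1,1,2),d['mtx'],d['D'])[:,0]
ray=np.c_[p,np.ones(4)]@M[:3,:3].T;c=M[:3,3]
z=np.array([46,36,36,50]);X=c+ray*((z-c[2])/ray[:,2])[:,None]
print(M,'\n',(X[:,:2]-b['c'])@R)
```

```text
[[  1.    0.1   0.  495. ]
 [  0.1  -0.9  -0.3 112.9]
 [ -0.    0.3  -0.9 249.8]
 [  0.    0.    0.    1. ]] 
 [[ -56.5   64.2]
 [-168.7  119.5]
 [ 153.2  121.7]
 [  57.2   62.2]]
```

play_rows(dp=[[0.15,0,0.4],[0.15,0,0.8],[0.15,0,1.2],[0.15,0,1.5],[0.15,0,1.6]], rot=[[0,0,0],[0,0,0],[0,0,0],[0,0,0],[0,0,0]])

```text
clock: 2.65
eef_pos: [503.1, 37.5, 46.4]
tcp_rot: [-3.14, -0.0, 1.667]
contact_force: [-0.1, 0.1, 0.7]
opening: 0.119
grasp_force: 0.0
```

```bash
python3 go.py -55.5 86 43
```

```text
t 2.65 board [-54.61  85.7 ] z 46.356928720419184 open 0.11868324926573673 F [-0.15  0.08  0.7 ]
dp [ 0.01 -0.02  0.08] rot [-0.02 -0.   -0.07]
```

play_rows(dp=[[-0.15,0,0.06],[-0.45,0,0.06],[-0.8,0,0.06],[-1.2,0,0.06],[-1.6,0,0.06]], rot=[[0,0,-0.07],[0,0,-0.07],[0,0,-0.07],[0,0,-0.07],[0,0,-0.07]])

```text
clock: 3.07
eef_pos: [510.7, -27.7, 46.0]
tcp_rot: [3.14, 0.0, 1.674]
contact_force: [0.4, 0.2, -0.1]
opening: 0.119
grasp_force: 0.1
```

play_rows(dp=[[-0.4,0,0],[-0.8,0,0],[-1.2,0,0],[-1.6,0,0],[-2.0,0,0]], rot=[[0,0,0],[0,0,0],[0,0,0],[0,0,0],[0,0,0]])

```text
clock: 3.48
eef_pos: [518.7, -107.8, 46.1]
tcp_rot: [3.14, 0.001, 1.674]
contact_force: [0.4, -0.3, 0.5]
opening: 0.118
grasp_force: 0.1
```

```bash
python3 go.py -55.5 -133 43
python3 - <<'E'
from h import *
grab('scene','pics/sc1.png')
a=cv2.imread('pics/sc1.png')[100:275,170:430]; cv2.imwrite('pics/sc1c.png',cv2.resize(a,None,fx=3,fy=3,interpolation=cv2.INTER_CUBIC))
E
```

```text
t 3.4833 board [-54.07 -60.42] z 46.12758983960689 open 0.11841047459545237 F [ 0.43 -0.32  0.53]
dp [-1.81 -0.03  0.08] rot [ 0.02  0.01 -0.01]
```

View pics/sc1c.png

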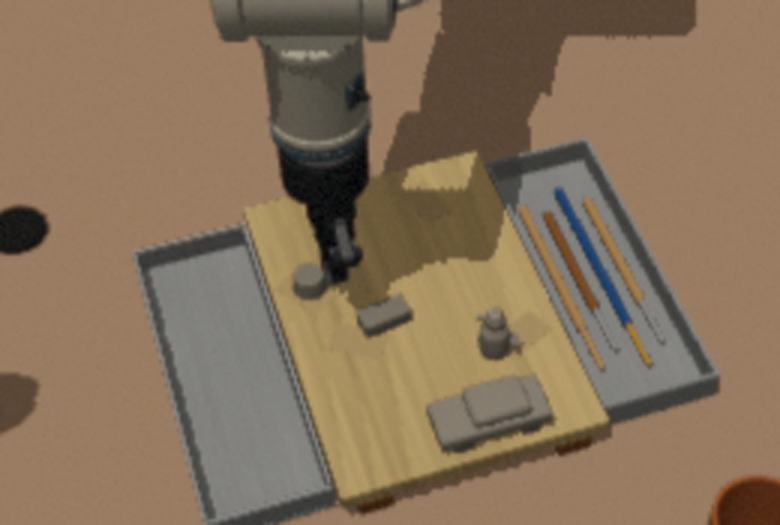

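The stub is ahead of the fingertips at about (309,280) and the bar is undisturbed. I'll push it over the edge.

play_rows(dp=[[-0.3,0,0],[-0.6,0,0],[-0.9,0,0],[-1.15,0,0],[-1.35,0,0]], rot=[[0,0,0],[0,0,0],[0,0,0],[0,0,0],[0,0,0]])

```text
clock: 3.95
eef_pos: [523.9, -160.8, 45.0]
tcp_rot: [3.141, 0.0, 1.674]
contact_force: [0.3, -0.2, 0.0]
opening: 0.123
grasp_force: 0.0
```

play_rows(dp=[[-0.2,0,0],[-0.4,0,0],[-0.5,0,0],[-0.5,0,0],[-0.5,0,-0.3]], rot=[[0,0,0],[0,0,0],[0,0,0],[0,0,0],[0,0,0]])

```text
clock: 4.37
eef_pos: [524.2, -178.9, 55.4]
tcp_rot: [-3.138, -0.002, 1.674]
contact_force: [-0.4, 0.1, -0.1]
opening: 0.116
grasp_force: 0.0
```

play_rows(dp=[[0,0,-0.6],[0,0,-1.3],[0,0,-1.7],[0,0,-1.7],[0,0,-1.7]], rot=[[0,0,0],[0,0,0],[0,0,0],[0,0,0],[0,0,0]])

```text
clock: 4.78
eef_pos: [526.4, -179.1, 126.3]
tcp_rot: [3.139, 0.001, 1.674]
contact_force: [-0.5, 0.1, 0.1]
opening: 0.121
grasp_force: 0.0
```

```bash
python3 go.py -110.5 2 125
python3 - <<'E'
from h import *
grab('scene','pics/sc2.png')
a=cv2.imread('pics/sc2.png')[100:275,170:430]; cv2.imwrite('pics/sc2c.png',cv2.resize(a,None,fx=3,fy=3,interpolation=cv2.INTER_CUBIC))
E
```

```text
t 4.7833 board [ -53.78 -132.17] z 126.340211450045 open 0.1205761520961982 F [-0.49  0.14  0.12]
dp [ 3.35 -1.42  0.03] rot [0.02 0.01 0.  ]
```

View pics/sc2c.png

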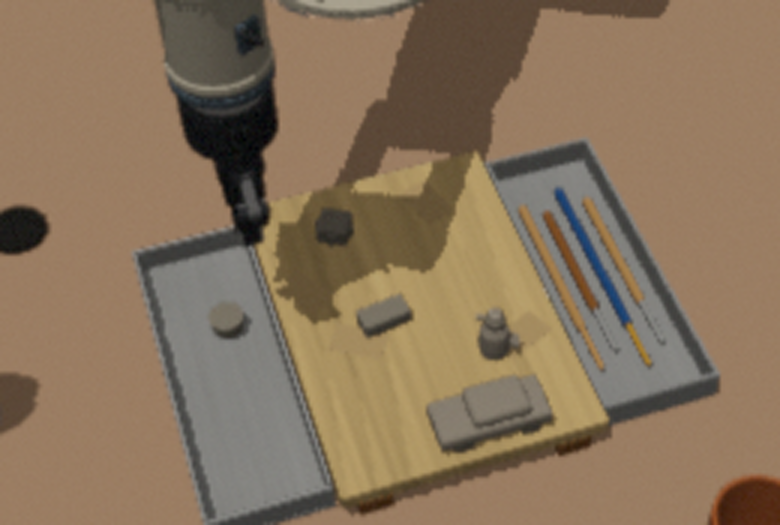

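The stub lies in the scrap tray at (228,319). Now I'll do the lump.

play_rows(dp=[[0.9,-0.4,0],[1.8,-0.8,0],[2.7,-1.2,0],[3.35,-1.42,0],[3.35,-1.42,0.5]], rot=[[0,0,0],[0,0,0],[0,0,0],[0,0,0],[0,0,0]])

```text
clock: 5.25
eef_pos: [453.2, -48.6, 105.7]
tcp_rot: [-3.141, -0.001, 1.676]
contact_force: [1.0, -0.3, -0.5]
opening: 0.115
grasp_force: 0.0
```

play_rows(dp=[[0,0,0.5],[0,0,1.0],[0,0,1.4],[0,0,1.55],[0,0,1.55]], rot=[[0,0,0],[0,0,0],[0,0,0],[0,0,0],[0,0,0]])

```text
clock: 5.67
eef_pos: [453.5, -51.5, 41.0]
tcp_rot: [-3.137, -0.001, 1.674]
contact_force: [0.1, -0.4, -0.2]
opening: 0.115
grasp_force: 0.0
```

```bash
python3 go.py -110.5 -133 44
```

```text
t 5.6667 board [-113.12    2.25] z 41.016962069697264 open 0.11527167597688757 F [ 0.11 -0.42 -0.24]
dp [-3.38  0.06 -0.08] rot [-0.04 -0.01  0.  ]
```

play_rows(dp=[[-0.2,0.06,-0.05],[-0.45,0.06,-0.05],[-0.8,0.06,-0.05],[-1.15,0.06,-0.05],[-1.5,0.06,-0.05]], rot=[[0,0,0],[0,0,0],[0,0,0],[0,0,0],[0,0,0]])

```text
clock: 6.08
eef_pos: [465.0, -113.0, 46.1]
tcp_rot: [3.14, 0.001, 1.674]
contact_force: [1.0, -0.8, -1.0]
opening: 0.12
grasp_force: 0.1
```

play_rows(dp=[[-0.3,0,0],[-0.6,0,0],[-0.9,0,0],[-1.15,0,0],[-1.4,0,0]], rot=[[0,0,0],[0,0,0],[0,0,0],[0,0,0],[0,0,0]])

```text
clock: 6.5
eef_pos: [469.9, -168.2, 45.0]
tcp_rot: [3.141, 0.0, 1.674]
contact_force: [0.9, 0.4, 0.1]
opening: 0.123
grasp_force: 0.0
```

play_rows(dp=[[-0.2,0,0],[-0.4,0,0],[-0.55,0,0],[-0.55,0,0],[-0.55,0,-0.3]], rot=[[0,0,0],[0,0,0],[0,0,0],[0,0,0],[0,0,0]])

```text
clock: 6.92
eef_pos: [470.7, -188.6, 55.4]
tcp_rot: [-3.139, -0.002, 1.673]
contact_force: [-0.9, 0.4, -0.1]
opening: 0.118
grasp_force: 0.0
```

play_rows(dp=[[0,0,-0.6],[0,0,-1.3],[0,0,-1.8],[0,0,-1.8],[0,0,-1.8]], rot=[[0,0,0],[0,0,0],[0,0,0],[0,0,0],[0,0,0]])

```text
clock: 7.33
eef_pos: [472.7, -188.9, 129.8]
tcp_rot: [3.14, 0.001, 1.674]
contact_force: [-0.8, 0.5, -1.1]
opening: 0.121
grasp_force: 0.0
```

```bash
python3 go.py 4 16 125
python3 - <<'E'
from h import *
grab('scene','pics/sc3.png')
a=cv2.imread('pics/sc3.png')[100:275,170:430]; cv2.imwrite('pics/sc3c.png',cv2.resize(a,None,fx=3,fy=3,interpolation=cv2.INTER_CUBIC))
E
```

```text
t 7.3333 board [-108.21 -136.33] z 129.84263199580653 open 0.1212476520332495 F [-0.79  0.51 -1.07]
dp [3.81 2.81 0.12] rot [0.02 0.01 0.  ]
```

View pics/sc3c.png

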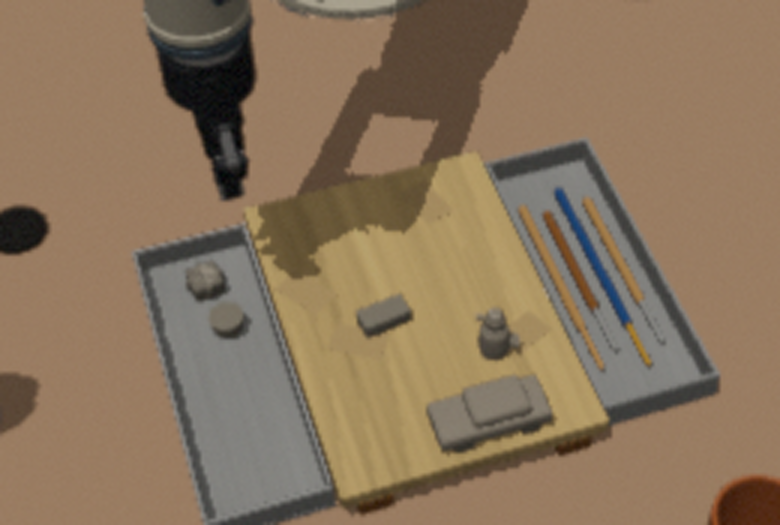

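The lump is in the tray at (205,279), and the bar is still at (384,314). Now I'll do the bar.

play_rows(dp=[[0.8,0.6,0],[1.6,1.2,0],[2.4,1.75,0],[3.2,2.35,0],[3.8,2.8,0.1]], rot=[[0,0,0],[0,0,0],[0,0,0],[0,0,0],[0,0,0]])

```text
clock: 7.8
eef_pos: [568.5, -23.5, 123.9]
tcp_rot: [-3.141, -0.001, 1.674]
contact_force: [0.1, -0.1, 0.5]
opening: 0.125
grasp_force: 0.0
```

play_rows(dp=[[0,0,0.2],[0,0,0.8],[0,0,1.5],[0,0,2.0],[0,0,2.0]], rot=[[0,0,0],[0,0,0],[0,0,0],[0,0,0],[0,0,0]])

```text
clock: 8.22
eef_pos: [563.5, -26.0, 39.7]
tcp_rot: [-3.133, -0.001, 1.674]
contact_force: [-1.5, -0.1, -0.3]
opening: 0.121
grasp_force: 0.0
```

```bash
python3 go.py 4.5 -133 44
```

```text
t 8.2167 board [-1.12 16.29] z 39.74830891187059 open 0.12057318099177093 F [-1.49 -0.12 -0.25]
dp [-3.73  0.14 -0.11] rot [-0.08 -0.01  0.  ]
```

play_rows(dp=[[0,0.05,-0.06],[-0.2,0.05,-0.06],[-0.5,0.05,-0.06],[-0.8,0.05,-0.06],[-1.1,0.05,-0.06]], rot=[[0,0,0],[0,0,0],[0,0,0],[0,0,0],[0,0,0]])

```text
clock: 8.63
eef_pos: [575.1, -71.5, 48.4]
tcp_rot: [3.14, 0.001, 1.674]
contact_force: [0.8, 0.2, -0.2]
opening: 0.12
grasp_force: 0.3
```

play_rows(dp=[[-0.35,0,0],[-0.7,0,0],[-1.05,0,0],[-1.4,0,0],[-1.7,0,0]], rot=[[0,0,0],[0,0,0],[0,0,0],[0,0,0],[0,0,0]])

```text
clock: 9.05
eef_pos: [581.4, -139.3, 47.3]
tcp_rot: [3.142, 0.0, 1.673]
contact_force: [0.0, -0.3, -0.0]
opening: 0.12
grasp_force: 0.0
```

play_rows(dp=[[-0.25,0,0],[-0.5,0,0],[-0.75,0,0],[-0.95,0,0],[-1.0,0,0]], rot=[[0,0,0],[0,0,0],[0,0,0],[0,0,0],[0,0,0]])

```text
clock: 9.47
eef_pos: [585.7, -178.5, 47.3]
tcp_rot: [3.141, 0.0, 1.673]
contact_force: [-0.0, 0.6, -0.2]
opening: 0.115
grasp_force: 0.0
```

play_rows(dp=[[0,0,0],[0,0,-0.6],[0,0,-1.3],[0,0,-2.0],[0,0,-2.0]], rot=[[0,0,0],[0,0,0],[0,0,0],[0,0,0],[0,0,0]])

```text
clock: 9.88
eef_pos: [588.5, -177.5, 132.6]
tcp_rot: [3.135, 0.003, 1.674]
contact_force: [1.5, 0.0, 1.1]
opening: 0.122
grasp_force: 0.0
```

```bash
python3 go.py 4 -133 130
python3 - <<'E'
from h import *
grab('scene','pics/sc4.png')
a=cv2.imread('pics/sc4.png')[100:275,170:430]; cv2.imwrite('pics/sc4c.png',cv2.resize(a,None,fx=3,fy=3,interpolation=cv2.INTER_CUBIC))
E
```

```text
t 9.8833 board [   8.1  -136.95] z 132.5611659416083 open 0.12191984248149941 F [1.55 0.03 1.05]
dp [ 0.1  -0.1   0.06] rot [0.07 0.03 0.  ]
```

View pics/sc4c.png

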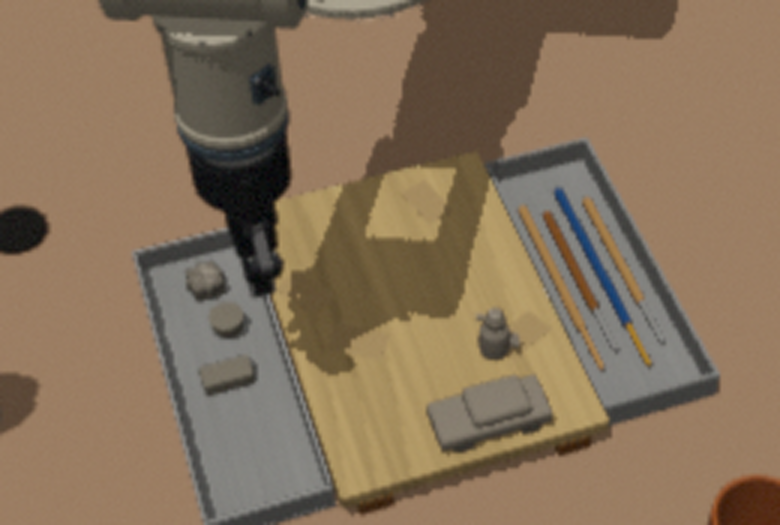

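All three offcuts lie in the scrap tray, at (205,279), (228,319) and (228,373). The bird and the car haven't moved. I'll let the arm settle, then hand in.

play_rows(dp=[[0,0,-0.3],[0,0,-0.6],[0,0,-0.6],[0,0,-0.6],[0,0,-0.6]], rot=[[0,0,0],[0,0,0],[0,0,0],[0,0,0],[0,0,0]])

```text
clock: 10.35
eef_pos: [585.2, -177.1, 150.8]
tcp_rot: [-3.141, -0.0, 1.674]
contact_force: [-0.6, -0.3, -0.6]
opening: 0.117
grasp_force: 0.0
```

```bash
python3 -c "
from h import *
print(r.sign_off())"
```

```text
the job is handed in; nothing more can be done
None
```

I swept all three offcuts off the board into the empty scrap tray, left the bird, car and tool tray untouched, and handed the job in at about 10 s of the 54 s allowed; no verdict was returned.

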